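# Gauge an unmarked press plunger in the stepped hole plate

### The job

The press plunger standing in the blue block has come back from cleaning and nobody knows its size. Starting with the largest hole of the steel gauge plate and stepping down, try it gently until you find the hole its shaft passes through cleanly while its collar is stopped on the plate (a hole that is too big swallows the collar as well, one too small refuses the tip), and leave it standing there, pushed home and let go. Never force or drop it, and leave the two plungers in the white block and everything else where they are.

Things in the scene. Friction and masses are not known exactly. Their poses are not given: they have to be found in the camera images.
- gauge: stepped hole gauge, fixed: steel plate 66 x 204 mm, 20 mm thick, on two grey feet; origin under its centre on the bench, z up; plate top at 56 mm, open below. Four through holes along its y axis, 42 mm apart, 20, 16, 12, 8 mm wide from +y to -y, marked by one to four black dots. In its right hole a shaft has 1 mm of play in diameter; in the next larger its collar has 2 mm of play and goes through.
- gauge_hole1 (a point): centre of the mouth, on the plate's top face, of the first (largest) hole of the gauge: 20 mm wide, straight through the plate, sharp-edged. z up, y along the row towards the larger holes
- gauge_hole2 (a point): centre of the mouth, on the plate's top face, of the second hole of the gauge: 16 mm wide, straight through the plate, sharp-edged. z up, y along the row towards the larger holes. Off centre, the collar of a thinner plunger can catch on the rim of a hole that is too big for it; the shaft then still has about 5 mm of sideways play
- gauge_hole3 (a point): centre of the mouth, on the plate's top face, of the third hole of the gauge: 12 mm wide, straight through the plate, sharp-edged. z up, y along the row towards the larger holes
- gauge_hole4 (a point): centre of the mouth, on the plate's top face, of the fourth (smallest) hole of the gauge: 8 mm wide, straight through the plate, sharp-edged. z up, y along the row towards the larger holes
- nest_seat (a point): blue block, fixed to the bench (60 x 60 mm, 56 mm high): centre of the mouth of its one socket, 19.5 mm wide, 48 mm deep, on its top face. The plunger to be gauged stands here, its axis within 1 mm of the centre, shaft and collar hidden in the socket; its head rests on the top face and stands free above it, from 56 to 100 mm over the bench.
- rack_seat1 (a point): white block, fixed to the bench (60 x 130 mm, 56 mm high): mouth of one of its two sockets (like the blue block's, 70 mm apart), which hold the two plungers that stay there
- rack_seat2 (a point): the other socket of the white block
- plunger_a: press plunger, upright, tip down, about 0.25 kg: steel shaft 30 mm long, above it a collar 3 mm wider and 12 mm long, above that a dark grooved round head, 26 mm wide, 44 mm high. Origin: centre of the tip face, z up: collar underside at 30 mm, head underside 42, middle of head 64, top 86. Tip edge chamfered 1 mm. Shafts are 15, 11 and 7 mm thick, one of each; which plunger stands where changes.
- plunger_b: a plunger like plunger_a: same head, same origin and axes
- plunger_c: a plunger like plunger_a: same head, same origin and axes
- beaker: empty glass beaker, 54 mm wide, 68 mm high; origin at the centre of its underside; bystander
- weight_large: brass knob weight, 30 mm wide, 46 mm high; origin at the centre of its underside; bystander
- weight_small: brass knob weight, 24 mm wide, 37 mm high; origin at the centre of its underside; bystander

How it is judged:
On the way, in this order (a step that is already met when the one before it is completed fails the run):
1. The tip of the plunger from the blue block has been in the largest hole, at least 10 mm deep (((horizontal distance between plunger_a and gauge_hole1 below 0.008 m and z of plunger_a in the frame of gauge_hole1 below -0.01 m and distance of each of plunger_b, plunger_c from where it was at the start of the episode below 0.012 m and horizontal distance between each of plunger_b, plunger_c and nest_seat above 0.06 m) or (horizontal distance between plunger_b and gauge_hole1 below 0.008 m and z of plunger_b in the frame of gauge_hole1 below -0.01 m and distance of each of plunger_a, plunger_c from where it was at the start of the episode below 0.012 m and horizontal distance between each of plunger_a, plunger_c and nest_seat above 0.06 m) or (horizontal distance between plunger_c and gauge_hole1 below 0.008 m and z of plunger_c in the frame of gauge_hole1 below -0.01 m and distance of each of plunger_a, plunger_b from where it was at the start of the episode below 0.012 m and horizontal distance between each of plunger_a, plunger_b and nest_seat above 0.06 m))), for 0.04 s.
2. The plunger is home in its own hole: collar on the plate, tip 30 mm below the plate's top (((((horizontal distance between plunger_a and gauge_hole2 below 0.0015 m and z of plunger_a in the frame of gauge_hole2 between -0.0325 and -0.0275 m) or (horizontal distance between plunger_a and gauge_hole3 below 0.0015 m and z of plunger_a in the frame of gauge_hole3 between -0.0325 and -0.0275 m) or (horizontal distance between plunger_a and gauge_hole4 below 0.0015 m and z of plunger_a in the frame of gauge_hole4 between -0.0325 and -0.0275 m)) and angle between plunger_a's own z axis and vertical below 0.06 rad and linear speed of plunger_a below 0.02 m/s and distance of each of plunger_b, plunger_c from where it was at the start of the episode below 0.012 m and horizontal distance between each of plunger_b, plunger_c and nest_seat above 0.06 m) or (((horizontal distance between plunger_b and gauge_hole2 below 0.0015 m and z of plunger_b in the frame of gauge_hole2 between -0.0325 and -0.0275 m) or (horizontal distance between plunger_b and gauge_hole3 below 0.0015 m and z of plunger_b in the frame of gauge_hole3 between -0.0325 and -0.0275 m) or (horizontal distance between plunger_b and gauge_hole4 below 0.0015 m and z of plunger_b in the frame of gauge_hole4 between -0.0325 and -0.0275 m)) and angle between plunger_b's own z axis and vertical below 0.06 rad and linear speed of plunger_b below 0.02 m/s and distance of each of plunger_a, plunger_c from where it was at the start of the episode below 0.012 m and horizontal distance between each of plunger_a, plunger_c and nest_seat above 0.06 m) or (((horizontal distance between plunger_c and gauge_hole2 below 0.0015 m and z of plunger_c in the frame of gauge_hole2 between -0.0325 and -0.0275 m) or (horizontal distance between plunger_c and gauge_hole3 below 0.0015 m and z of plunger_c in the frame of gauge_hole3 between -0.0325 and -0.0275 m) or (horizontal distance between plunger_c and gauge_hole4 below 0.0015 m and z of plunger_c in the frame of gauge_hole4 between -0.0325 and -0.0275 m)) and angle between plunger_c's own z axis and vertical below 0.06 rad and linear speed of plunger_c below 0.02 m/s and distance of each of plunger_a, plunger_b from where it was at the start of the episode below 0.012 m and horizontal distance between each of plunger_a, plunger_b and nest_seat above 0.06 m))), for 0.2 s.
At the end, for the whole second after the job is handed in: The plunger from the blue block stands at rest in the hole that takes its shaft and stops its collar: tip 27.5 to 32.5 mm below the plate's top (30 is home), within 1.5 mm of the hole's axis and 0.06 rad of upright, let go; the other two plungers are within 12 mm of their places (((((horizontal distance between plunger_a and gauge_hole2 below 0.0015 m and z of plunger_a in the frame of gauge_hole2 between -0.0325 and -0.0275 m) or (horizontal distance between plunger_a and gauge_hole3 below 0.0015 m and z of plunger_a in the frame of gauge_hole3 between -0.0325 and -0.0275 m) or (horizontal distance between plunger_a and gauge_hole4 below 0.0015 m and z of plunger_a in the frame of gauge_hole4 between -0.0325 and -0.0275 m)) and angle between plunger_a's own z axis and vertical below 0.06 rad and linear speed of plunger_a below 0.02 m/s and distance of each of plunger_b, plunger_c from where it was at the start of the episode below 0.012 m and horizontal distance between each of plunger_b, plunger_c and nest_seat above 0.06 m) or (((horizontal distance between plunger_b and gauge_hole2 below 0.0015 m and z of plunger_b in the frame of gauge_hole2 between -0.0325 and -0.0275 m) or (horizontal distance between plunger_b and gauge_hole3 below 0.0015 m and z of plunger_b in the frame of gauge_hole3 between -0.0325 and -0.0275 m) or (horizontal distance between plunger_b and gauge_hole4 below 0.0015 m and z of plunger_b in the frame of gauge_hole4 between -0.0325 and -0.0275 m)) and angle between plunger_b's own z axis and vertical below 0.06 rad and linear speed of plunger_b below 0.02 m/s and distance of each of plunger_a, plunger_c from where it was at the start of the episode below 0.012 m and horizontal distance between each of plunger_a, plunger_c and nest_seat above 0.06 m) or (((horizontal distance between plunger_c and gauge_hole2 below 0.0015 m and z of plunger_c in the frame of gauge_hole2 between -0.0325 and -0.0275 m) or (horizontal distance between plunger_c and gauge_hole3 below 0.0015 m and z of plunger_c in the frame of gauge_hole3 between -0.0325 and -0.0275 m) or (horizontal distance between plunger_c and gauge_hole4 below 0.0015 m and z of plunger_c in the frame of gauge_hole4 between -0.0325 and -0.0275 m)) and angle between plunger_c's own z axis and vertical below 0.06 rad and linear speed of plunger_c below 0.02 m/s and distance of each of plunger_a, plunger_b from where it was at the start of the episode below 0.012 m and horizontal distance between each of plunger_a, plunger_b and nest_seat above 0.06 m))); the robot touches nothing.
It fails at once if A plunger is pressed on, dropped on or jammed in the gauge with more than 50 N (contact force between any of plunger_a, plunger_b, plunger_c and gauge above 50 N).
It fails at once if The beaker or a weight is pushed more than 25 mm away or tipped (distance of any of beaker, weight_large, weight_small from where it was at the start of the episode above 0.025 m or angle between any of beaker, weight_large, weight_small's own z axis and vertical above 0.35 rad).
It also fails if it takes over 64 s, if anything falls off the work surface, if the arm or the gripper's body presses on something with over 40 N, if the wrist force passes 120 N, or if a joint passes its speed limit or range.

### The arm

A 6-joint arm with a two-finger parallel gripper is mounted at the origin on a cart in front of the work surface, level with it; the furniture and walls round the work are solid. World frame = base frame: x ahead of the robot, y to its left, z up, the work surface at z = 0. Lengths are in m, angles in rad, forces in N, time in s.
With the tool pointing down it reaches from about 0.225 to 0.875 m from the base axis. Payload 3.4 kg.
Tool frame: the origin (TCP) lies on the centre line of the jaws, within the pads' length; the fingertips stand 17 mm ahead of it and the grasp point (between the pads) lies 2 mm behind it (nose_length is the distance from the TCP to the fingertips, in m); z points along the fingers, y is the line along which they close (so a half turn about z gives the same grasp; the last joint's range is limited). The gripper opens to 85 mm and grips with 20 to 120 N. Pads are 22 mm wide; open, the fingers measure 114 mm over their backs; the gripper's body (76 mm by 85 mm) begins 54 mm behind the grasp point. The pads swing forward as they close: fully open they stand 13 mm farther back than shut.
Start: joints at [-0.121, 0.276, 1.505, -0, 1.361, -0.121], TCP at [0.575, -0, 0.248] pointing down, gripper open.
Joint ranges: [-2.89, 2.89], [-0.75, 2.08], [0.22, 2.7], [-1.18, 4.32], [0.11, 2.71], [-2.7, 2.7]. Speed limits (rad/s): [2.57, 2.57, 3.14, 3.14, 3.14, 3.14].

### API

Orientations are given as a unit quaternion [w, x, y, z].
In Python, from rig import get_state, get_image, sign_off, find_in, place_of, nose_length gives the robot as it stands.
- The arm moves only by the tool apply_moves, never from a script. Its argument "deltas" is one flat list of numbers, 5 for each row, row after row: the finger opening in mm, from 0 to 85.4, then the shift along the tool's x, y, z in mm, then the turn about the tool's z in degrees. A call has 1 to 12 rows; each row is the pose to reach, as a shift and turn from the pose commanded when the call began, along the tool's axes at that moment; what a row does not reach only later rows make up. A row lasts 1/12 s, in which the tool goes at most 41.7 mm and 7.16 degrees, less where a joint would pass 70% of its speed; a pose out of reach is approached as far as the arm can. A call with a gripper value outside its range is refused whole. The fingers move at their own pace and stop on an object; "squeeze" is the grip in N (left out, the last holds). Time passes only in rows, so rows that repeat a pose let the fingers close. It gives the time, the measured TCP pose, the force, the opening and the grip force at its end, in the units of the state.
- get_state(): the state, without advancing time (a new reading comes with each control period).
- get_image(name): name is "scene" or "side" or "wrist"; returns a dict with "frame" (480x640x3 uint8, red, green, blue), "K" (3x3 intrinsics, pixels), "position" and "orientation" of the camera in the world. Camera axes: x right, y down, z forward; pixel columns grow to the right and rows downward; lengths in m; the calibration is good to about 2 mm. The wrist camera is an equidistant fisheye: a pixel r from the principal point sees the ray r / f radians off the axis. A picture is of the moment at which its call begins. There is no depth.
- sign_off(): hands the job in; it is judged then, once.
Trained networks look in a picture, given as the dict that the camera call returned (one of the last four; its "shot" number tells which), for a name from the list of things; names that differ only in an ending like _2 or _b are one class to them, and where a whole thing is asked for, a point or a joint stands for the part that bears it (a point fixed in the world has none). Each returns a list of dicts, best first, with "score" (0 to 1); they miss things now and then, are a little off and sometimes report something else, mostly with a low value. They report only what shows in the picture. A call takes as long as a camera call.
- find_in(query, picture): "point" ([column, row] in pixels, amid what is visible of it).
- place_of(query, picture): "point" ([column, row] in pixels: a listed point, or the origin of a listed thing).
The state is a dict: "clock": time; "qpos": joint angles; "qd": joint speeds; "effort": joint torques, N m; "position": TCP position; "ee_rot": TCP orientation; "contact_force": force on the tool from outside, world axes, zero at the start; "moment": the same for the moment, N m; "width": finger opening in m; "gripper_force": force on a finger pad.
Only numpy, scipy, OpenCV 4.12 (cv2) and the standard library are available. Lean on these libraries where they do the work, as an engineer would, in place of code of your own. Each camera call takes 0.05 s, during which the arm holds its last target. There are 200 camera calls.

## Working session

There is one attempt and no reset: what is moved stays moved. The work goes in short steps, Python scripts to look and compute and a tool call to move; the robot and the scene stay as the last step left them, time stands still between calls to the robot, and variables do not carry over. Pictures are saved under pics/ and viewed, at most 10 in all, crops included, and the job is handed in when it is done.

Besides the shell and the picture viewer there is one more tool, called after "Emit:" by a JSON object that holds its "api" and its "payload", one argument or row to a line. apply_moves: Moves the arm, as the interface text tells. Its arguments: {"type":"object","properties":{"deltas":{"type":"array"},"squeeze":{"type":"number"}},"required":["deltas"]}

```bash
mkdir -p pics
cat > h.py <<'E'
import numpy as np, cv2
from scipy.spatial.transform import Rotation as R
from rig import *
def rot(q): return R.from_quat([q[1],q[2],q[3],q[0]]).as_matrix()
def ray(p,px,fish=False):
    K=p["K"]; u=(px[0]-K[0][2])/K[0][0]; v=(px[1]-K[1][2])/K[1][1]
    if fish:
        r=np.hypot(u,v); d=np.array([u/r*np.sin(r),v/r*np.sin(r),np.cos(r)]) if r>1e-9 else np.array([0,0,1.])
    else: d=np.array([u,v,1.])
    return rot(p["orientation"])@d
def at_z(p,px,z,fish=False):
    d=ray(p,px,fish); c=np.array(p["position"]); return (c+d*(z-c[2])/d[2])
def save(p,n): cv2.imwrite(f"pics/{n}.png",p["frame"][:,:,::-1])
E
python3 - <<'E'
from h import *
s=get_state(); print(s["position"],s["ee_rot"],s["width"],nose_length)
Z={"gauge_hole1":.056,"gauge_hole2":.056,"gauge_hole3":.056,"gauge_hole4":.056,"nest_seat":.056,"rack_seat1":.056,"beaker":0,"weight_large":0,"weight_small":0}
for n in ("scene","side","wrist"):
    p=get_image(n); save(p,n+"0"); print(n,np.round(p["position"],3))
    for k,z in Z.items():
        for r in place_of(k,p)[:2]: print(k,round(r["score"],2),np.round(r["point"]),np.round(at_z(p,r["point"],z,n=="wrist")[:2],4))
im=np.hstack([cv2.imread("pics/scene0.png"),cv2.imread("pics/wrist0.png")]); cv2.imwrite("pics/a.png",cv2.resize(im,(800,300),interpolation=cv2.INTER_AREA))
E
```

```text
[5.74501695e-01 5.69751583e-05 2.47433979e-01] [-7.24068631e-04  7.07104904e-01  7.07108062e-01 -5.64427691e-04] 0.08534656121865536 0.017
scene [ 0.093 -0.741  0.823]
gauge_hole1 0.97 [209. 243.] [0.5054 0.0503]
gauge_hole1 0.82 [210. 252.] [0.494  0.0281]
gauge_hole2 0.97 [209. 243.] [0.5054 0.0503]
gauge_hole2 0.82 [210. 252.] [0.494  0.0281]
gauge_hole3 0.97 [209. 243.] [0.5054 0.0503]
gauge_hole3 0.82 [210. 252.] [0.494  0.0281]
gauge_hole4 0.97 [209. 243.] [0.5054 0.0503]
gauge_hole4 0.82 [210. 252.] [0.494  0.0281]
nest_seat 0.56 [343. 364.] [ 0.4979 -0.3252]
rack_seat1 0.64 [288. 177.] [0.7504 0.1114]
rack_seat1 0.58 [312. 188.] [0.763  0.0476]
beaker 0.66 [342. 265.] [ 0.6882 -0.1236]
weight_large 0.55 [375. 296.] [ 0.6763 -0.2229]
weight_small 0.72 [400. 324.] [ 0.6609 -0.2999]
side [0.367 0.831 0.461]
gauge_hole1 0.93 [375. 300.] [0.5206 0.1018]
gauge_hole1 0.81 [361. 314.] [0.5295 0.1488]
gauge_hole2 0.93 [375. 300.] [0.5206 0.1018]
gauge_hole2 0.81 [361. 314.] [0.5295 0.1488]
gauge_hole3 0.93 [375. 300.] [0.5206 0.1018]
gauge_hole3 0.81 [361. 314.] [0.5295 0.1488]
gauge_
[... 305 characters left out ...]
]
weight_small 0.72 [350. 224.] [ 0.6714 -0.3023]
wrist [0.575 0.07  0.374]
gauge_hole1 0.98 [247.  96.] [0.5141 0.1053]
gauge_hole1 0.71 [234. 188.] [0.5011 0.0262]
gauge_hole2 0.98 [247.  96.] [0.5141 0.1053]
gauge_hole2 0.71 [234. 188.] [0.5011 0.0262]
gauge_hole3 0.98 [247.  96.] [0.5141 0.1053]
gauge_hole3 0.71 [234. 188.] [0.5011 0.0262]
gauge_hole4 0.98 [247.  96.] [0.5141 0.1053]
gauge_hole4 0.71 [234. 188.] [0.5011 0.0262]
nest_seat 0.53 [256. 121.] [0.5219 0.0838]
rack_seat1 0.68 [522.  90.] [0.7648 0.1234]
rack_seat1 0.6 [523. 161.] [0.7682 0.056 ]
beaker 0.9 [420. 305.] [ 0.6921 -0.1158]
weight_large 0.91 [402. 382.] [ 0.6814 -0.2253]
weight_small 0.31 [257. 120.] [0.5132 0.087 ]
```

View pics/scene0.png

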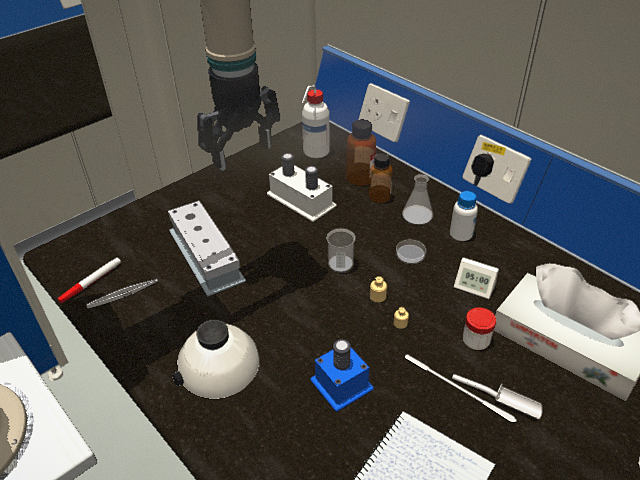

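View pics/wrist0.png

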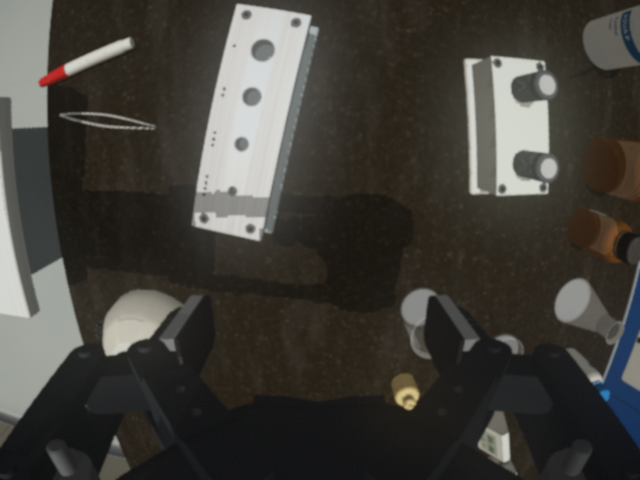

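The scene view shows the blue nest at (343,365), the gauge at (205,245), the white rack at (300,190), the beaker at (341,250) and the weights at (378,290) and (401,318). The wrist view shows holes 1 to 4 at (263,50), (252,97), (242,144) and (232,190). Next I'll move over towards the nest.

Emit:
{"api": "apply_moves", "payload": {
  "deltas": [85, -40, -8, 0, 0, 85, -80, -16, 0, 0, 85, -120, -24, 0, 0, 85, -160, -32, 0, 0, 85, -200, -40, 0, 0, 85, -240, -48, 0, 0, 85, -280, -56, 0, 0, 85, -320, -64, 0, 0, 85, -360, -72, 0, 0, 85, -380, -74, 0, 0, 85, -380, -74, 0, 0]
}}

```text
clock: 2.42
position: [0.5, -0.3853, 0.2477]
ee_rot: [0.001, 0.709, 0.705, -0.001]
contact_force: [-0.2, 0.4, -0.3]
width: 0.085
gripper_force: 0.0
```

Run:
```python
from h import *
s=get_state(); print(s["position"],s["ee_rot"],s["clock"])
p=get_image("wrist"); save(p,"w1"); print(p["K"],p["position"],rot(p["orientation"]))
for k,z in {"nest_seat":.056,"plunger_a":.014,"weight_small":0}.items():
    for f in (place_of,find_in):
        for r in f(k,p)[:2]: print(k,f.__name__,round(r["score"],2),np.round(r["point"],1),np.round(at_z(p,r["point"],z,True)[:2],4))
```

```text
[ 0.49995584 -0.38530766  0.24768423] [ 0.00088806  0.70884777  0.70536012 -0.00107451] 2.4167
[[371.64829954   0.         318.93681222]
 [  0.         371.64829954 238.55675028]
 [  0.           0.           1.        ]] [ 0.50063696 -0.31542726  0.37362213] [[ 9.99989738e-01 -4.45088475e-03 -8.44825416e-04]
 [-4.51190374e-03 -9.61634638e-01 -2.74296310e-01]
 [ 4.08447882e-04  2.74297307e-01 -9.61644852e-01]]
nest_seat call 0.92 [317.9 143.3] [ 0.4999 -0.3223]
nest_seat call 0.61 [318.3 128.7] [ 0.5003 -0.3098]
plunger_a call 0.58 [315.7 138.5] [ 0.4977 -0.3185]
plunger_a call 0.24 [320.1 143.7] [ 0.5019 -0.3236]
plunger_a call 0.59 [316.2 140.1] [ 0.4981 -0.3201]
weight_small call 0.6 [473.5 124.6] [ 0.663  -0.2985]
weight_small call 0.59 [478.1 123.4] [ 0.6684 -0.2967]
```

View pics/w1.png

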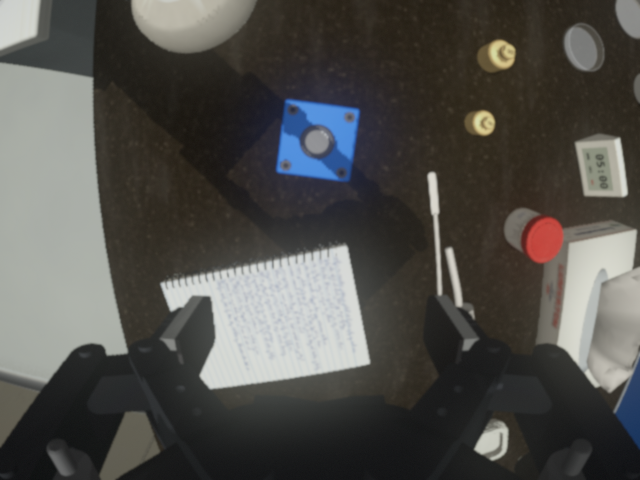

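The wrist view shows the plunger head at (318,141) on the blue block, centred near (0.499, -0.321). Next I'll descend and grip.

Emit:
{"api": "apply_moves", "payload": {
  "deltas": [85, 35, -1, 20, 0, 85, 64, -1, 50, 0, 70, 64, -1, 85, 0, 60, 64, -1, 115, 0, 60, 64, -1, 145, 0, 60, 64, -1, 160, 0, 60, 64, -1, 165, 0, 60, 64, -1, 165, 0]
}}

```text
clock: 3.43
position: [0.4997, -0.3146, 0.0823]
ee_rot: [-0.001, 0.707, 0.708, -0.0]
contact_force: [0.3, -0.6, 0.0]
width: 0.0599
gripper_force: 0.0
```

Emit:
{"api": "apply_moves", "payload": {
  "deltas": [40, 0, 0, 0, 0, 30, 0, 0, 0, 0, 20, 0, 0, 0, 0, 20, 0, 0, 0, 0, 20, 0, 0, 0, 0, 20, 0, 0, 0, 0, 20, 0, 0, 0, 0, 20, 0, 0, 0, 0],
  "squeeze": 40
}}

```text
clock: 4.1
position: [0.5008, -0.3167, 0.0852]
ee_rot: [0.002, 0.707, 0.707, 0.0]
contact_force: [-0.5, 0.7, 5.8]
width: 0.0251
gripper_force: 39.5
```

Emit:
{"api": "apply_moves", "payload": {
  "deltas": [20, 0, 0, -5, 0, 20, 0, 0, -15, 0, 20, 0, 0, -35, 0, 20, 0, 0, -65, 0, 20, 0, 0, -95, 0, 20, 0, 0, -125, 0, 20, 0, 0, -145, 0, 20, 0, 0, -150, 0, 20, 0, 0, -150, 0]
}}

```text
clock: 4.85
position: [0.5006, -0.3165, 0.2353]
ee_rot: [0.002, 0.707, 0.707, 0.0]
contact_force: [0.2, -0.4, -2.4]
width: 0.0252
gripper_force: 39.5
```

Emit:
{"api": "apply_moves", "payload": {
  "deltas": [20, 15, 0, 0, 0, 20, 45, 2, 0, 0, 20, 80, 4, 0, 0, 20, 115, 6, 0, 0, 20, 150, 8, 0, 0, 20, 190, 10, 0, 0, 20, 225, 10, 0, 0, 20, 260, 10, 0, 0, 20, 295, 10, 0, 0, 20, 325, 10, 0, 0, 20, 340, 10, 0, 0, 20, 340, 10, 0, 0]
}}

```text
clock: 5.85
position: [0.5076, 0.0282, 0.2311]
ee_rot: [-0.003, 0.706, 0.709, -0.001]
contact_force: [0.1, -0.4, -2.2]
width: 0.0253
gripper_force: 39.5
```

Run:
```python
from h import *
for n in ("wrist","side"):
    p=get_image(n); save(p,n+"2"); s=get_state(); print(np.round(s["position"],4),np.round(s["ee_rot"],4),np.round(p["position"],4),s["contact_force"],s["width"])
    for k,z in {"gauge_hole1":.056,"plunger_a":.16}.items():
        for f in (place_of,):
            for r in f(k,p)[:5]: print(k,f.__name__,round(r["score"],2),np.round(r["point"],1),np.round(at_z(p,r["point"],z,n=="wrist")[:2],4))
```

```text
[0.508  0.0262 0.2312] [-0.0019  0.7059  0.7083 -0.0014] [0.5083 0.0974 0.3574] [-0.16134468  0.21233409 -2.59390829] 0.02475371202649305
gauge_hole1 call 0.97 [310.7 228.1] [0.5003 0.0224]
gauge_hole1 call 0.94 [332.  128.1] [0.5173 0.1051]
gauge_hole1 call 0.66 [323.5 179.5] [0.5107 0.0632]
gauge_hole1 call 0.56 [342.3  75.6] [0.5253 0.1483]
plunger_a call 0.97 [316.6 266.7] [0.5064 0.0258]
[0.5093 0.0235 0.2322] [-7.000e-04  7.072e-01  7.070e-01 -1.000e-03] [0.3665 0.8312 0.4613] [ 0.86656821 -0.704359   -1.61981636] 0.025101840288385784
gauge_hole1 call 0.8 [400.5 281.2] [0.4985 0.0324]
gauge_hole1 call 0.56 [391.4 290. ] [0.5054 0.0652]
gauge_hole1 call 0.21 [434.9 206.7] [ 0.499  -0.3238]
plunger_a call 0.6 [397.8 210.1] [0.5149 0.0085]
plunger_a call 0.19 [432.3 209. ] [ 0.4672 -0.0156]
```

View pics/wrist2.png

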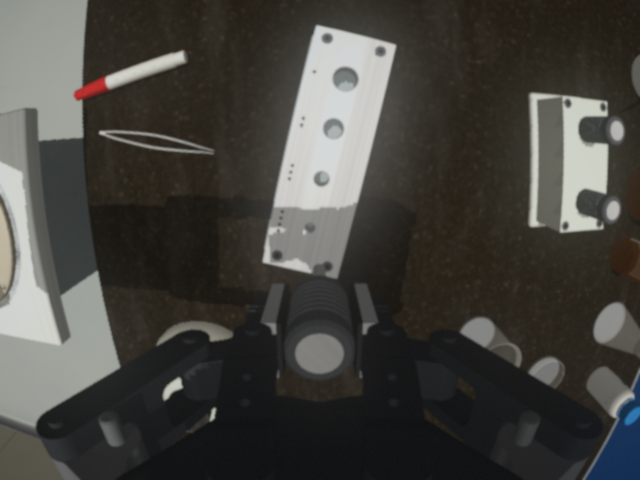

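View pics/side2.png

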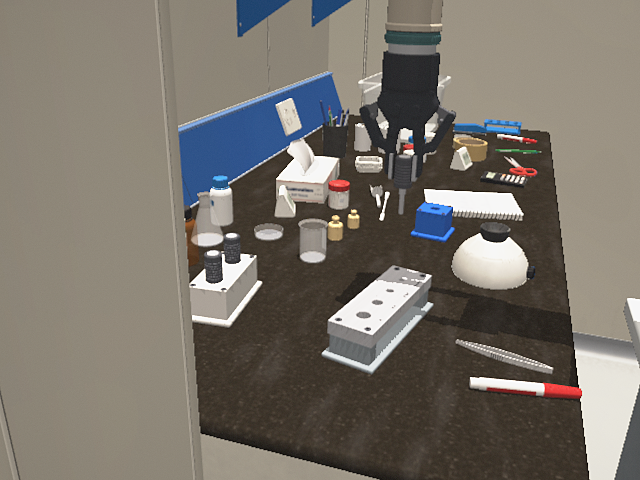

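Wrist view: the holes are at (345,78), (333,128), (322,178) and (310,228), and the plunger is held upright between the jaws with its tip near (317,267). Side view: the shaft hangs clear at (402,200) and looks thin.

```bash
cat > g.py <<'E'
from h import *
from scipy.optimize import least_squares
T=np.deg2rad(16)
RC=np.array([[1,0,0],[0,-np.cos(T),-np.sin(T)],[0,np.sin(T),-np.cos(T)]])
def rayn(px,K):
    u=(px[0]-K[0][2])/K[0][0]; v=(px[1]-K[1][2])/K[1][1]; r=np.hypot(u,v)+1e-12
    return RC@np.array([u/r*np.sin(r),v/r*np.sin(r),np.cos(r)])
def wz(px,K,tcp,z):
    c=np.array(tcp)+[0,.070,.126]; d=rayn(px,K); return (c+d*(z-c[2])/d[2])[:2]
def fit(pts):  # rows of 4 xy, hole1..4 -> c (hole2), angle
    P=np.array(pts).reshape(-1,4,2); k=np.array([1,0,-1,-2])*.042
    f=lambda q:(P-(q[:2]+k[:,None]*np.array([np.sin(q[2]),np.cos(q[2])]))).ravel()
    s=least_squares(f,[.51,.1,.2]); q=s.x
    return q, q[:2]+k[:,None]*np.array([np.sin(q[2]),np.cos(q[2])]), np.round(f(q).reshape(-1,4,2)*1e3,1)
E
python3 - <<'E'
from g import *
p=get_image("wrist");K=p["K"]; print(np.round(get_state()["position"],4))
A=[(263,50),(252,97),(242,144),(232,190)]; B=[(342.3,75.6),(332,128.1),(323.5,179.5),(310.7,228.1)]
B2=sorted([r["point"] for r in place_of("gauge_hole1",p)[:4]],key=lambda q:q[1]); print(np.round(B2,1))
wa=[wz(x,K,(.575,0,.248),.056) for x in A]; t=(.510,.024,.233)
wb=[wz(x,K,t,.056) for x in B2]
for w in (wa,wb,[wa,wb]): print(*[np.round(x,4) for x in fit(w)])
r=place_of("plunger_a",p)[0]; print(r, wz(r["point"],K,t,.164))
cv2.imwrite("pics/c.png",cv2.resize(p["frame"][190:390,220:420,::-1],(600,600),interpolation=cv2.INTER_CUBIC))
E
```

```text
[0.5099 0.023  0.2329]
[[338.1  68.9]
 [327.2 123.9]
 [307.8 220.8]]
[0.5182 0.1042 0.2325] [[0.5279 0.1451]
 [0.5182 0.1042]
 [0.5085 0.0634]
 [0.4988 0.0225]] [[[-0.3 -0.1]
  [ 0.  -0.5]
  [ 0.4 -0.1]
  [-0.2  0.7]]]Traceback (most recent call last):
  File "<stdin>", line 7, in <module>
  File "g.py", line 11, in fit
    P=np.array(pts).reshape(-1,4,2); k=np.array([1,0,-1,-2])*.042
ValueError: cannot reshape array of size 6 into shape (4,2)
```

Run:
```python
from g import *
K=None; pos=[]
t=(.510,.024,.233)
for i in range(3):
    p=get_image("wrist");K=p["K"]; s=get_state(); print(np.round(s["position"],4),np.round(p["position"],4),np.round(R.from_matrix(rot(p["orientation"])).as_rotvec(),4))
    rs=place_of("gauge_hole1",p)[:5]; print([(np.round(r["point"],1).tolist(),round(r["score"],2)) for r in rs])
    pl=place_of("plunger_a",p)[0]; print(np.round(pl["point"],1),pl["score"],wz(pl["point"],K,t,.164), at_z(p,pl["point"],.164,True))
    # dark blob centres by hole
    for r in rs: print(np.round(wz(r["point"],K,t,.056),4),np.round(at_z(p,r["point"],.056,True)[:2],4))
cv2.imwrite("pics/c.png",cv2.resize(p["frame"][:300,220:420,::-1],(400,600),interpolation=cv2.INTER_CUBIC))
```

```text
[0.51   0.0232 0.2332] [0.5104 0.0926 0.3592] [ 2.8664e+00 -1.7000e-03  1.0000e-04]
[([339.9, 67.4], 0.76), ([326.2, 122.5], 0.65), ([309.0, 222.1], 0.61), ([317.2, 169.0], 0.56)]
[318.7 266.7] 0.8 [0.50986761 0.02171734] [0.51025884 0.0211802  0.164     ]
[0.5268 0.1497] [0.5274 0.1496]
[0.5158 0.104 ] [0.5163 0.1039]
[0.5017 0.0215] [0.5021 0.0214]
[0.5086 0.066 ] [0.5091 0.0659]
[0.5101 0.0235 0.2333] [0.5104 0.0929 0.3594] [ 2.8665e+00 -1.1000e-03  9.0000e-04]
[([317.3, 168.9], 0.74), ([337.1, 73.0], 0.72), ([325.9, 121.7], 0.62), ([306.5, 221.0], 0.61), ([320.1, 266.5], 0.54)]
[322.  266.3] 0.57 [0.51171186 0.02195559] [0.51224183 0.0216524  0.164     ]
[0.5087 0.0661] [0.5093 0.0663]
[0.5245 0.1449] [0.5253 0.1452]
[0.5156 0.1047] [0.5163 0.1049]
[0.4996 0.0224] [0.5002 0.0226]
[ 0.511  -0.0181] [ 0.5116 -0.0179]
[0.5101 0.0238 0.2333] [0.5104 0.0933 0.3595] [ 2.8665e+00 -2.0000e-04  1.2000e-03]
[([327.2, 122.7], 0.8), ([336.1, 71.2], 0.76), ([317.6, 170.7], 0.63)]
[319.  264.8] 0.57 [0.51003526 0.0228491 ] [0.51056308 0.02286628 0.164     ]
[0.5166 0.1039] [0.5173 0.1044]
[0.5237 0.1464] [0.5244 0.1471]
[0.5089 0.0646] [0.5095 0.0651]
```

View pics/c.png

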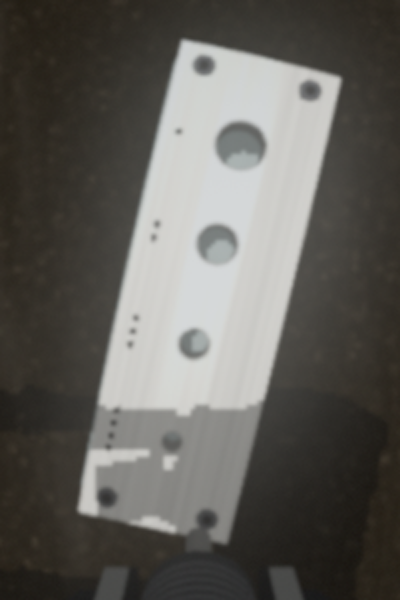

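The crop (2x) shows the mouths of holes 1 to 4 at full-image (340.5,72.5), (328.5,122), (317,171.5) and (306,220.5). The shaft near (319.5,267) is about 12 px wide, so roughly 7 mm.

Run:
```python
from g import *
K=np.array([[371.648,0,318.937],[0,371.648,238.557],[0,0,1]])
B=[(340.5,72.5),(328.5,122),(317,171.5),(306,220.5)]
for t in ((.510,.024,.233),):
  print(*[np.round(x,4) for x in fit([wz(x,K,t,.056) for x in B])])
print(wz((319.5,266),K,t,.164))
```

```text
[0.5178 0.1046 0.2253] [[0.5272 0.1456]
 [0.5178 0.1046]
 [0.5084 0.0637]
 [0.4991 0.0228]] [[[ 0.1 -0.2]
  [-0.1 -0.2]
  [-0.   0.3]
  [ 0.1  0.1]]]
[0.51031454 0.02213492]
```

Emit:
{"api": "apply_moves", "payload": {
  "deltas": [20, 25, 4, 0, 0, 20, 55, 8, 0, 0, 20, 90, 12, 0, 0, 20, 115, 16, 0, 0, 20, 123, 17, 0, 0, 20, 123, 17, 20, 0, 20, 123, 17, 50, 0, 20, 123, 17, 80, 0, 20, 123, 17, 95, 0, 20, 123, 17, 100, 0, 20, 123, 17, 100, 0, 20, 123, 17, 100, 0]
}}

```text
clock: 7.7
position: [0.5278, 0.1468, 0.1341]
ee_rot: [0.001, 0.707, 0.707, 0.0]
contact_force: [0.1, -0.0, -1.4]
width: 0.0248
gripper_force: 39.7
```

Emit:
{"api": "apply_moves", "payload": {
  "deltas": [20, 0, 0, 5, 0, 20, 0, 0, 10, 0, 20, 0, 0, 15, 0, 20, 0, 0, 20, 0, 20, 0, 0, 25, 0, 20, 0, 0, 30, 0, 20, 0, 0, 35, 0, 20, 0, 0, 40, 0, 20, 0, 0, 44, 0, 20, 0, 0, 44, 0, 20, 0, 0, 44, 0]
}}

```text
clock: 8.62
position: [0.5269, 0.147, 0.089]
ee_rot: [-0.0, 0.707, 0.707, -0.0]
contact_force: [0.3, 0.3, -2.7]
width: 0.0247
gripper_force: 39.7
```

Run:
```python
from g import *
p=get_image("wrist"); s=get_state(); print(np.round(s["position"],4),np.round(s["contact_force"],2),s["width"],np.round(s["ee_rot"],4))
cv2.imwrite("pics/h1.png",p["frame"][:,:,::-1])
```

```text
[0.5271 0.147  0.0893] [-0.14 -0.74 -2.27] 0.025138255248564466 [0.     0.7071 0.7071 0.    ]
```

View pics/h1.png

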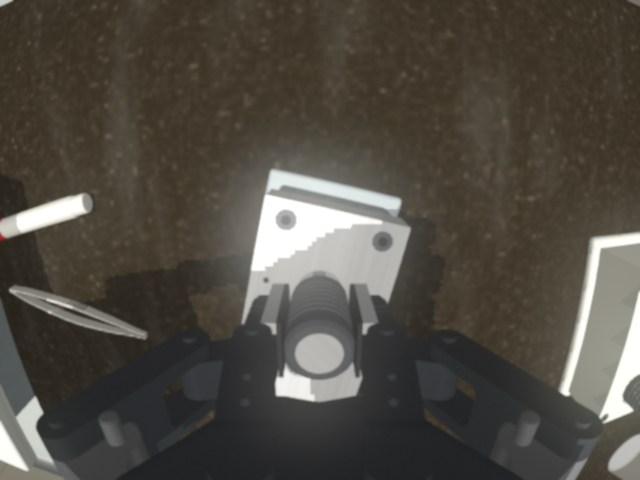

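Hole 1 swallows the collar: the tip is 36 mm deep with no contact force. Next I'll try hole 2.

Emit:
{"api": "apply_moves", "payload": {
  "deltas": [20, 0, 0, -20, 0, 20, 0, 0, -40, 0, 20, 0, 0, -46, 0, 20, -10, -2, -46, 0, 20, -30, -7, -46, 0, 20, -40, -9, -46, 0, 20, -40.5, -9.5, -46, 0, 20, -40.5, -9.5, -46, 0, 20, -40.5, -9.5, -40, 0, 20, -40.5, -9.5, -34, 0, 20, -40.5, -9.5, -28, 0, 20, -40.5, -9.5, -22, 0]
}}

```text
clock: 9.67
position: [0.5173, 0.107, 0.1102]
ee_rot: [-0.0, 0.707, 0.707, -0.0]
contact_force: [0.2, -0.1, -3.2]
width: 0.025
gripper_force: 39.7
```

Emit:
{"api": "apply_moves", "payload": {
  "deltas": [20, 0, 0, 4, 0, 20, 0, 0, 8, 0, 20, 0, 0, 12, 0, 20, 0, 0, 14, 0, 20, 0, 0, 16, 0, 20, 0, 0, 18, 0, 20, 0, 0, 20, 0, 20, 0, 0, 22, 0, 20, 0, 0, 22, 0]
}}

```text
clock: 10.42
position: [0.5174, 0.1064, 0.089]
ee_rot: [-0.0, 0.707, 0.707, -0.0]
contact_force: [-0.3, -0.4, -2.5]
width: 0.025
gripper_force: 39.7
```

Hole 2 swallows the collar as well. I'll reduce the grip to 20 N so the plunger slips before it can be forced, then try hole 3.

Emit:
{"api": "apply_moves", "payload": {
  "deltas": [20, 0, 0, -20, 0, 20, 0, 0, -40, 0, 20, 0, 0, -46, 0, 20, -10, -2, -46, 0, 20, -30, -7, -46, 0, 20, -40, -9, -46, 0, 20, -41, -9.5, -46, 0, 20, -41, -9.5, -44, 0, 20, -41, -9.5, -40, 0, 20, -41, -9.5, -36, 0, 20, -41, -9.5, -32, 0, 20, -41, -9.5, -32, 0],
  "squeeze": 20
}}

```text
clock: 11.42
position: [0.5073, 0.066, 0.12]
ee_rot: [-0.001, 0.707, 0.707, -0.001]
contact_force: [0.2, -0.1, -2.9]
width: 0.0249
gripper_force: 39.7
```

Emit:
{"api": "apply_moves", "payload": {
  "deltas": [20, 0, 0, 4, 0, 20, 0, 0, 8, 0, 20, 0, 0, 12, 0, 20, 0, 0, 16, 0, 20, 0, 0, 20, 0, 20, 0, 0, 23, 0, 20, 0, 0, 25, 0, 20, 0, 0, 27, 0, 20, 0, 0, 28, 0, 20, 0, 0, 28, 0]
}}

```text
clock: 12.25
position: [0.5084, 0.0661, 0.0945]
ee_rot: [0.0, 0.707, 0.707, 0.001]
contact_force: [1.2, 2.5, -3.2]
width: 0.0251
gripper_force: 39.6
```

Emit:
{"api": "apply_moves", "payload": {
  "deltas": [20, 0, 0, 1, 0, 20, 0, 0, 2, 0, 20, 0, 0, 3, 0, 20, 0, 0, 4, 0, 20, 0, 0, 4, 0]
}}

```text
clock: 12.67
position: [0.5083, 0.0664, 0.0889]
ee_rot: [-0.001, 0.707, 0.707, 0.001]
contact_force: [1.0, 5.3, -1.4]
width: 0.0251
gripper_force: 39.9
```

Run:
```python
from g import *
for i in range(3):
    p=get_image("wrist"); s=get_state(); print(np.round(s["position"],4),np.round(s["contact_force"],2),np.round(s["moment"],3),s["gripper_force"])
```

```text
[0.5082 0.0664 0.0889] [ 0.3   5.64 -0.89] [ 1.045 -0.049  0.047] 39.90823566913605
[0.5082 0.0664 0.0889] [ 0.12  5.25 -1.6 ] [ 1.047 -0.025  0.036] 39.90850031375885
[0.5082 0.0665 0.0889] [ 0.72  5.49 -1.84] [ 1.021 -0.035  0.014] 39.9090313911438
```

Hole 3 also takes the collar, but something pushes sideways by about +5 N in y. I'll use that 1 mm of play to find the true centre by touch.

Emit:
{"api": "apply_moves", "payload": {
  "deltas": [20, 0.5, 0, 0, 0, 20, 1, 0, 0, 0, 20, 1, 0, 0, 0, 20, 1, 0, 0, 0]
}}

```text
clock: 13.15
position: [0.5082, 0.0666, 0.089]
ee_rot: [0.0, 0.707, 0.707, 0.0]
contact_force: [0.8, 4.2, -3.4]
width: 0.0251
gripper_force: 39.6
```

Emit:
{"api": "apply_moves", "payload": {
  "deltas": [20, 0.5, 0, 0, 0, 20, 1, 0, 0, 0, 20, 1, 0, 0, 0, 20, 1, 0, 0, 0]
}}

```text
clock: 13.48
position: [0.5079, 0.067, 0.0893]
ee_rot: [0.0, 0.707, 0.707, -0.0]
contact_force: [0.1, 1.6, -2.2]
width: 0.0249
gripper_force: 39.6
```

Emit:
{"api": "apply_moves", "payload": {
  "deltas": [20, 0.5, 0, 0, 0, 20, 1, 0, 0, 0, 20, 1, 0, 0, 0, 20, 1, 0, 0, 0]
}}

```text
clock: 13.82
position: [0.5079, 0.0683, 0.0893]
ee_rot: [0.0, 0.707, 0.707, -0.0]
contact_force: [-0.4, -0.5, -1.5]
width: 0.0253
gripper_force: 39.6
```

Emit:
{"api": "apply_moves", "payload": {
  "deltas": [20, 0.5, 0, 0, 0, 20, 1, 0, 0, 0, 20, 1, 0, 0, 0, 20, 1, 0, 0, 0]
}}

```text
clock: 14.15
position: [0.508, 0.0692, 0.0893]
ee_rot: [0.0, 0.707, 0.707, -0.0]
contact_force: [-0.3, -2.0, -1.9]
width: 0.0248
gripper_force: 39.6
```

Emit:
{"api": "apply_moves", "payload": {
  "deltas": [20, 0.5, 0, 0, 0, 20, 1, 0, 0, 0, 20, 1, 0, 0, 0, 20, 1, 0, 0, 0]
}}

```text
clock: 14.48
position: [0.508, 0.0695, 0.0893]
ee_rot: [0.001, 0.707, 0.707, -0.001]
contact_force: [0.3, -5.1, -1.8]
width: 0.0249
gripper_force: 39.7
```

Emit:
{"api": "apply_moves", "payload": {
  "deltas": [20, -1, 0, 0, 0, 20, -2.2, 0, 0, 0, 20, -2.2, 1, 0, 0, 20, -2.2, 2, 0, 0, 20, -2.2, 2, 0, 0, 20, -2.2, 2, 0, 0]
}}

```text
clock: 14.98
position: [0.5093, 0.0686, 0.0891]
ee_rot: [-0.001, 0.707, 0.707, -0.0]
contact_force: [-2.6, -0.3, -2.1]
width: 0.0251
gripper_force: 39.8
```

Emit:
{"api": "apply_moves", "payload": {
  "deltas": [20, 0, -1, 0, 0, 20, 0, -2, 0, 0, 20, 0, -3, 0, 0, 20, 0, -4, 0, 0, 20, 0, -4, 0, 0, 20, 0, -4, 0, 0]
}}

```text
clock: 15.48
position: [0.5071, 0.0683, 0.0896]
ee_rot: [0.001, 0.707, 0.707, 0.001]
contact_force: [1.8, -0.3, -2.6]
width: 0.0248
gripper_force: 39.6
```

Run:
```python
from g import *
p=get_image("wrist"); q=get_image("scene"); s=get_state(); print(np.round(s["position"],4),np.round(s["contact_force"],2),np.round(s["moment"],3),s["gripper_force"])
a=cv2.resize(p["frame"][240:400,240:400,::-1],(400,400),interpolation=cv2.INTER_CUBIC)
b=cv2.resize(q["frame"][160:300,140:280,::-1],(400,400),interpolation=cv2.INTER_CUBIC)
cv2.imwrite("pics/d.png",np.hstack([a,b]))
```

```text
[0.5071 0.0683 0.0896] [ 2.13  0.58 -3.81] [ 0.042 -0.466  0.073] 39.63016390800476
```

View pics/d.png

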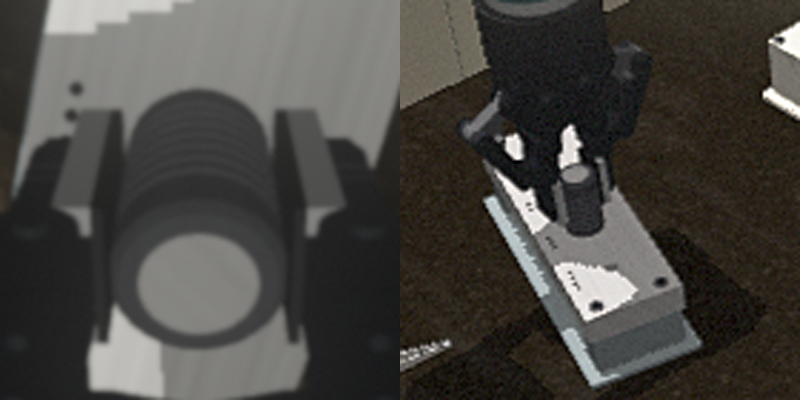

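The collar is centred in hole 3 at TCP (0.508, 0.0683). The crops show the plunger upright in the plate, with the plate's hole-4 dots visible. Holes 1 to 3 are all too big, so I'll go on to hole 4.

Emit:
{"api": "apply_moves", "payload": {
  "deltas": [20, 0, 2, 0, 0, 20, 0, 2, -10, 0, 20, 0, 2, -30, 0, 20, 0, 2, -44, 0, 20, 0, 2, -46, 0, 20, -10, 0, -46, 0, 20, -30, -5, -46, 0, 20, -40, -7.4, -46, 0, 20, -41, -7.4, -46, 0, 20, -41, -7.4, -42, 0, 20, -41, -7.4, -40, 0, 20, -41, -7.4, -40, 0]
}}

```text
clock: 16.58
position: [0.4981, 0.0277, 0.1284]
ee_rot: [-0.001, 0.707, 0.707, -0.0]
contact_force: [-0.4, 0.5, -2.8]
width: 0.0251
gripper_force: 39.7
```

Emit:
{"api": "apply_moves", "payload": {
  "deltas": [20, 0, 0, 1, 0, 20, 0, 0, 2, 0, 20, 0, 0, 3, 0, 20, 0, 0, 4, 0, 20, 0, 0, 5, 0, 20, 0, 0, 6, 0, 20, 0, 0, 7, 0, 20, 0, 0, 8, 0, 20, 0, 0, 8, 0]
}}

```text
clock: 17.33
position: [0.4985, 0.0273, 0.1211]
ee_rot: [-0.0, 0.707, 0.707, -0.0]
contact_force: [-0.2, 0.8, -2.1]
width: 0.025
gripper_force: 39.7
```

Emit:
{"api": "apply_moves", "payload": {
  "deltas": [20, 0, 0, 2, 0, 20, 0, 0, 4, 0, 20, 0, 0, 6, 0, 20, 0, 0, 8, 0, 20, 0, 0, 10, 0, 20, 0, 0, 12, 0, 20, 0, 0, 12, 0]
}}

```text
clock: 17.92
position: [0.4984, 0.0273, 0.1088]
ee_rot: [-0.0, 0.707, 0.707, -0.0]
contact_force: [-0.5, -0.1, -3.6]
width: 0.0248
gripper_force: 39.7
```

Emit:
{"api": "apply_moves", "payload": {
  "deltas": [20, 0, 0, 2, 0, 20, 0, 0, 4, 0, 20, 0, 0, 6, 0, 20, 0, 0, 8, 0, 20, 0, 0, 10, 0, 20, 0, 0, 11, 0, 20, 0, 0, 11, 0]
}}

```text
clock: 18.5
position: [0.4985, 0.0273, 0.098]
ee_rot: [-0.0, 0.707, 0.707, -0.0]
contact_force: [0.3, -0.2, -2.9]
width: 0.025
gripper_force: 39.7
```

Emit:
{"api": "apply_moves", "payload": {
  "deltas": [20, 0, 0, 0.5, 0, 20, 0, 0, 1, 0, 20, 0, 0, 1.5, 0, 20, 0, 0, 2, 0, 20, 0, 0, 2.5, 0, 20, 0, 0, 3, 0, 20, 0, 0, 3, 0]
}}

```text
clock: 19.08
position: [0.4989, 0.0273, 0.0969]
ee_rot: [0.001, 0.707, 0.707, 0.0]
contact_force: [-3.0, 0.1, 9.5]
width: 0.0249
gripper_force: 41.0
```

Emit:
{"api": "apply_moves", "payload": {
  "deltas": [20, 0, 0, 0.5, 0, 20, 0, 0, 1, 0, 20, 0, 0, 1.5, 0, 20, 0, 0, 2, 0, 20, 0, 0, 2, 0]
}}

```text
clock: 19.5
position: [0.499, 0.0272, 0.0965]
ee_rot: [0.001, 0.707, 0.707, 0.001]
contact_force: [-5.9, -0.0, 21.5]
width: 0.0253
gripper_force: 42.3
```

The collar is stopped at the home depth, with about 22 N on it. I'll relax the load and let go.

Emit:
{"api": "apply_moves", "payload": {
  "deltas": [20, 0, 0, -1.5, 0, 20, 0, 0, -3.5, 0, 20, 0, 0, -3.5, 0, 20, 0, 0, -3.5, 0]
}}

```text
clock: 19.83
position: [0.499, 0.0273, 0.0971]
ee_rot: [0.0, 0.707, 0.707, 0.0]
contact_force: [-0.1, 0.5, 3.6]
width: 0.0251
gripper_force: 40.2
```

Emit:
{"api": "apply_moves", "payload": {
  "deltas": [28, 0, 0, 0, 0, 32, 0, 0, 0, 0, 40, 0, 0, 0, 0, 50, 0, 0, 0, 0, 60, 0, 0, 0, 0, 70, 0, 0, 0, 0, 70, 0, 0, 0, 0]
}}

```text
clock: 20.42
position: [0.4987, 0.0273, 0.0967]
ee_rot: [0.0, 0.707, 0.707, -0.0]
contact_force: [0.9, 0.3, 0.8]
width: 0.0698
gripper_force: 0.0
```

Emit:
{"api": "apply_moves", "payload": {
  "deltas": [70, 0, 0, -15, 0, 70, 0, 0, -45, 0, 70, 0, 0, -80, 0, 70, 0, 0, -110, 0, 70, -30, 0, -130, 0, 70, -60, 0, -135, 0, 70, -60, 0, -135, 0, 70, -60, 0, -135, 0, 70, -60, 0, -135, 0]
}}

```text
clock: 21.17
position: [0.4981, -0.0324, 0.2313]
ee_rot: [-0.001, 0.707, 0.707, -0.0]
contact_force: [-0.5, 0.6, -0.1]
width: 0.0702
gripper_force: 0.0
```

Run:
```python
from g import *
p=get_image("wrist"); q=get_image("side"); s=get_state(); print(np.round(s["position"],4),np.round(s["contact_force"],2),s["clock"])
a=cv2.resize(p["frame"][:,:,::-1],(400,300)); a=np.vstack([a,cv2.resize(p["frame"][100:250,220:420,::-1],(400,300))])
b=cv2.resize(q["frame"][200:380,300:480,::-1],(400,600),interpolation=cv2.INTER_CUBIC)
cv2.imwrite("pics/e.png",np.hstack([a,b]))
```

```text
[ 0.498  -0.0319  0.231 ] [0.14 0.02 0.63] 21.2667
```

View pics/e.png

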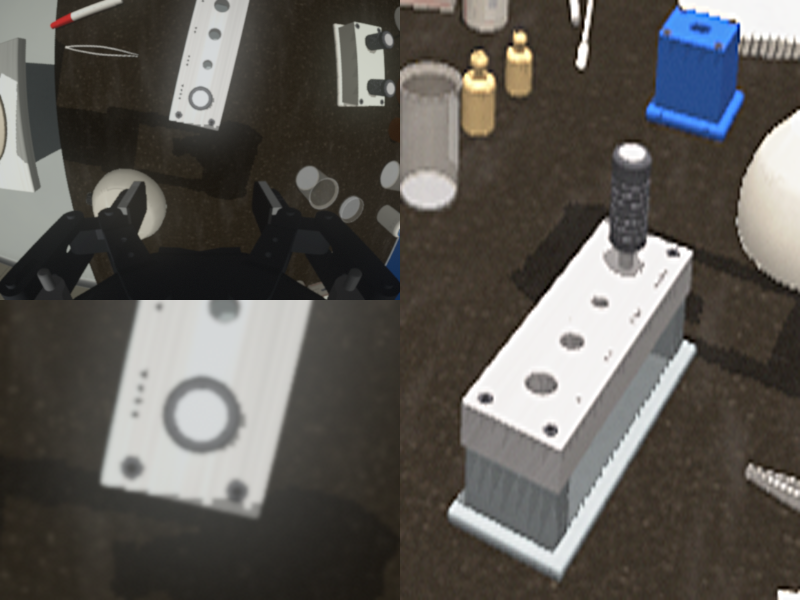

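The side crop shows the plunger upright in hole 4 (four dots), with its collar standing on the plate at about (627,260). The gripper is clear of it.

```bash
python3 -c "
from rig import *
print(sign_off())"
```

```text
the job is handed in; nothing more can be done
None
```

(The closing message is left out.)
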